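# Put the returned spare parts back in their pick bins

## Task

Four returned spare parts lie on the stores bench: a large bearing, a small bearing, a drive-shaft yoke and a slotted nut. Put each one back into the white pick bin that already holds its own kind and size, resting on the clear floor in front of the stock and the same way up as it is now; set each down gently, do not drop it. Leave the tape roll and the barcode scanner where they are.

Things in the scene. Friction and masses are not known exactly. Their poses are not given: they have to be found in the camera images.
- large_bearing: Sealed ball bearing, steel with black seals, lying flat: outside diameter 62, bore 30, thickness 16 mm, about 0.2 kg. Origin: centre of its underside; z is its axis, up.
- small_bearing: Sealed ball bearing like the large one but smaller: outside diameter 40, bore 17, thickness 12 mm, about 0.07 kg, lying flat. Origin: centre of its underside; z is its axis, up.
- yoke: Dark steel drive-shaft yoke standing on its round hub (diameter 42, 40 mm high), two upright parallel ears above. The ears' flat outer faces are 54 mm apart along its y; each ear is 12 thick, 36 wide (x), from 26 to 86 mm up with a rounded top and a 22 mm eye 68 mm up. At most 0.8 kg. Origin: centre of the hub's underside; z up.
- nut: Large slotted (castle) hexagon nut in bright steel, lying flat with its slots up: 46 mm across flats, 53 across corners, hexagon 24 mm high, crown (diameter 41) up to 33 mm, bore 27, about 0.25 kg. Origin: centre of its underside; z up; one pair of flats faces +-y, the others lie 60 degrees on either side.
- large_bearing_bin: White cardboard bin, fixed, open on top; 300 (x) x 112 (y) mm, walls and floor 4 mm. Origin: centre of its underside; x runs from front (-150) to back (+150). Front wall and sides up to x = 0 are 50 mm high; sides then slope up to 105 by x = +70. Stock, stacked 62 mm bearings (top 52 mm up), is fixed at x +19 to +146; the floor ahead of it is clear. Bins differ only in stock.
- small_bearing_bin: White cardboard bin, fixed, open on top; 300 (x) x 112 (y) mm, walls and floor 4 mm. Origin: centre of its underside; x runs from front (-150) to back (+150). Front wall and sides up to x = 0 are 50 mm high; sides then slope up to 105 by x = +70. Stock, stacked 40 mm bearings (top 40 mm up), is fixed at x +19 to +146; the floor ahead of it is clear. Bins differ only in stock.
- yoke_bin: White cardboard bin, fixed, open on top; 300 (x) x 112 (y) mm, walls and floor 4 mm. Origin: centre of its underside; x runs from front (-150) to back (+150). Front wall and sides up to x = 0 are 50 mm high; sides then slope up to 105 by x = +70. Stock, four upright yokes (top 90 mm up), is fixed at x +19 to +146; the floor ahead of it is clear. Bins differ only in stock.
- nut_bin: White cardboard bin, fixed, open on top; 300 (x) x 112 (y) mm, walls and floor 4 mm. Origin: centre of its underside; x runs from front (-150) to back (+150). Front wall and sides up to x = 0 are 50 mm high; sides then slope up to 105 by x = +70. Stock, five slotted nuts (top 70 mm up), is fixed at x +19 to +146; the floor ahead of it is clear. Bins differ only in stock.
- tape_roll: Bystander: roll of brown packing tape lying flat among the parts, diameter 100, 48 mm high. Origin: centre of its underside. To be left in place.
- scanner: Bystander: grey and black hand-held barcode scanner lying on the bench beside the bins, 185 mm long (along its x) and 75 wide, 50 mm high. Origin: its middle, on the bench. To be left in place.
Mind the look-alikes: they are no part of the job. What is shaped like the small_bearing but blue or purple is not meant.

How it is judged (in metres and radians):
At the end, for the whole second after the job is handed in: Each part is released and at rest in the bin of its own kind: on its floor (underside under 10 mm above the bin's underside), ahead of the stock (origin 10 to 172 mm behind the bin's front, within 50 mm of its middle line), upright within 0.12 rad (x of large_bearing in the frame of large_bearing_bin between -0.14 and 0.022 m and y of large_bearing in the frame of large_bearing_bin between -0.05 and 0.05 m and z of large_bearing in the frame of large_bearing_bin between 0 and 0.01 m and angle between each of large_bearing, small_bearing, yoke, nut's own z axis and vertical below 0.12 rad and linear speed of each of large_bearing, small_bearing, yoke, nut below 0.02 m/s and angular speed of each of large_bearing, small_bearing, yoke, nut below 0.2 rad/s and x of small_bearing in the frame of small_bearing_bin between -0.14 and 0.022 m and y of small_bearing in the frame of small_bearing_bin between -0.05 and 0.05 m and z of small_bearing in the frame of small_bearing_bin between 0 and 0.01 m and x of yoke in the frame of yoke_bin between -0.14 and 0.022 m and y of yoke in the frame of yoke_bin between -0.05 and 0.05 m and z of yoke in the frame of yoke_bin between 0 and 0.01 m and x of nut in the frame of nut_bin between -0.14 and 0.022 m and y of nut in the frame of nut_bin between -0.05 and 0.05 m and z of nut in the frame of nut_bin between 0 and 0.01 m); the robot touches nothing.
It fails at once if a part is dropped: it falls freely, out of the fingers, more than about 3 cm ((height (world z) of large_bearing above 0.02 m and linear speed of large_bearing above 0.55 m/s and contact force between the fingers and large_bearing below 0.05 N) or (height (world z) of small_bearing above 0.02 m and linear speed of small_bearing above 0.55 m/s and contact force between the fingers and small_bearing below 0.05 N) or (height (world z) of yoke above 0.02 m and linear speed of yoke above 0.55 m/s and contact force between the fingers and yoke below 0.05 N) or (height (world z) of nut above 0.02 m and linear speed of nut above 0.55 m/s and contact force between the fingers and nut below 0.05 N)).
It fails at once if the tape roll is moved by more than 30 mm (distance of tape_roll from where it was at the start of the episode above 0.03 m).
It fails at once if the barcode scanner is moved by more than 30 mm (distance of scanner from where it was at the start of the episode above 0.03 m).
It also fails if it takes over 104 s, if anything falls off the work surface, if the arm or the gripper's body presses on something with over 40 N, if the wrist force passes 120 N, or if a joint passes its speed limit or range.

## Robot

A 6-joint arm with a two-finger parallel gripper is mounted at the origin on the work surface. World frame = base frame: x ahead of the robot, y to its left, z up, the work surface at z = 0. Lengths are in mm, angles in rad, forces in N, time in s.
With the tool pointing down it reaches from about 300 to 775 mm from the base axis. Payload 14.6 kg.
Tool frame: the origin (TCP) lies on the front face of the gripper's body, between the roots of the fingers; the fingertips stand 97 mm ahead of it and the grasp point (between the pads) lies 78 mm ahead of it; z points along the fingers, y is the direction in which the jaws open and shut (so a half turn about z gives the same grasp; the last joint's range is limited). The gripper opens to 94 mm and grips with 3 to 60 N. Pads are 16 mm wide; open, the fingers measure 119 mm over their backs; the gripper's body (75 mm by 177 mm) begins 78 mm behind the grasp point.
Start: joints at [-1.254, 0.3, 1.521, -0, 1.321, -0.067], TCP at [205.938, -509.98, 302.646] pointing down, gripper open.
Joint ranges: [-3.03, 3.03], [-0.79, 2.21], [0.23, 2.52], [-1.04, 4.18], [0, 3.07], [-2.55, 2.55]. Speed limits (rad/s): [2.22, 2.22, 2.57, 3.14, 3.14, 3.14].

## Interface

Orientations are given as [roll, pitch, yaw] about the fixed x, y, z axes, in that order (R = Rz(yaw) Ry(pitch) Rx(roll)).
In Python, from cell import manip, eyes, finder gives the robot as it stands.
- The arm moves only by the tool drive_tool, never from a script. Its argument "rows" is a list of rows, each an object with "offset": the shift along the tool's x, y, z in mm, a list of three; "spin": the turn about the tool's z in degrees; "jaw": the finger opening in mm, from 0 to 94. In form: [{"offset": [dx, dy, dz], "spin": spin, "jaw": jaw}, ...]. A call has 1 to 20 rows; each row shifts and turns the commanded pose from where the row before left it, along the tool's axes as they then stand; what a row does not reach is not made up. A row lasts 1/10 s, in which the tool goes at most 50 mm and 8.59 degrees, less where a joint would pass 70% of its speed; a pose out of reach is approached as far as the arm can. A call is refused whole if a number of a shift passes 50 or a number of a turn 8.59, either way. A call with a gripper value outside its range is refused whole. The fingers move at their own pace and stop on an object; "force" is the grip in N (left out, the last holds). Time passes only in rows, so rows that do not move let the fingers close. It gives the time, the measured TCP pose, the force and the opening at its end, in the units of the state.
- manip.read_state(): the state, without advancing time (a new reading comes with each control period).
- eyes.camera(name): name is "side" or "top" or "wrist"; returns a dict with "color" (420x560x3 uint8, blue, green, red), "depth" (420x560 float32, mm along the optical axis (not along the pixel's ray), 0 where there is no reading), "vfov" (degrees; the focal length in pixels is half the picture's height over the tangent of half this angle, whatever the lens; pixels are square), "cx", "cy" (the principal point, pixels), "rvec" (rotation vector, rad) and "tvec" (3), from world to camera coordinates, as OpenCV has them. Camera axes: x right, y down, z forward; pixel columns grow to the right and rows downward; lengths in mm; the calibration is good to about 2 mm. A picture is of the moment at which its call begins.
- manip.sign_off(): hands the job in, once; it reports no verdict.
Trained networks look in the newest picture that a camera, given by its name, has taken for a name from the list of things; names that differ only in an ending like _2 or _b are one class to them, and where a whole thing is asked for, a point or a joint stands for the part that bears it (a point fixed in the world has none). Each returns a list of dicts, best first, with "p" (0 to 1); they miss things now and then, are a little off and sometimes report something else, mostly with a low value. They report only what shows in the picture. A call takes as long as a camera call. They do not tell look-alikes from the thing itself.
- finder.find_in(camera, target): "uv" ([column, row] in pixels, amid what is visible of it).
The state is a dict: "clock": time; "joints": joint angles; "qd": joint speeds; "effort": joint torques, N m; "eef_pos": TCP position; "eef_rot": TCP orientation; "wrist_force": force on the tool from outside, world axes, zero at the start; "moment": the same for the moment, N m; "finger_gap": finger opening in mm.
Only numpy, scipy, OpenCV 4.12 (cv2) and the standard library are available. Lean on these libraries where they do the work, as an engineer would, in place of code of your own. Each camera call takes 0.05 s, during which the arm holds its last target. There are 200 camera calls.

## Working session

There is one attempt and no reset: what is moved stays moved. The work goes in short steps, Python scripts to look and compute and a tool call to move; the robot and the scene stay as the last step left them, time stands still between calls to the robot, and variables do not carry over. Pictures are saved under pics/ and viewed, about 12 in all and at most 16, crops included, and the job is handed in when it is done.

Besides the shell and the picture viewer there is one more tool, called after "Emit:" by a JSON object that holds its "op" and its "data", one argument or row to a line. drive_tool: Moves the arm, as the interface text tells. Its arguments: {"type":"object","properties":{"rows":{"type":"array","items":{"type":"object","properties":{"offset":{"type":"array","items":{"type":"number"}},"spin":{"type":"number"},"jaw":{"type":"number"}}}},"force":{"type":"number"}},"required":["rows"]}

```bash
mkdir -p pics; cat > h.py <<'E'
import numpy as np, cv2
from cell import manip, eyes, finder
def world(c,uv,r=2,z=None):
    """pixel -> world by depth, or by plane of height z"""
    f=c["color"].shape[0]/2/np.tan(np.radians(c["vfov"])/2)
    u,v=uv; R=cv2.Rodrigues(np.array(c["rvec"],float))[0]; t=np.array(c["tvec"],float).ravel()
    ray=np.array([(u-c["cx"])/f,(v-c["cy"])/f,1.]); o=-R.T@t; d=R.T@ray
    if z is not None: return o+d*(z-o[2])/d[2]
    p=c["depth"][max(0,int(v)-r):int(v)+r+1,max(0,int(u)-r):int(u)+r+1]; p=p[p>0]
    return o+d*np.median(p) if p.size else None
def cloud(c):
    f=c["color"].shape[0]/2/np.tan(np.radians(c["vfov"])/2)
    R=cv2.Rodrigues(np.array(c["rvec"],float))[0]; t=np.array(c["tvec"],float).ravel()
    v,u=np.mgrid[:420,:560]; D=c["depth"]
    P=np.stack([(u-c["cx"])/f*D,(v-c["cy"])/f*D,D],-1)
    W=(P-t)@R; W[D<=0]=np.nan
    return W
E
python3 - <<'E'
from h import *
np.set_printoptions(precision=1,suppress=True)
s=manip.read_state(); print(s["clock"],s["eef_pos"],s["eef_rot"],s["finger_gap"])
for n in("top","side"):
    c=eyes.camera(n); cv2.imwrite(f"pics/{n}0.png",cv2.resize(c["color"],None,fx=1.4,fy=1.4))
    R=cv2.Rodrigues(np.array(c["rvec"],float))[0]; print(n,c["vfov"],-R.T@np.array(c["tvec"]).ravel())
    for t in["large_bearing","small_bearing","yoke","nut","large_bearing_bin","small_bearing_bin","yoke_bin","nut_bin","tape_roll","scanner"]:
        print(t,[(np.round(d["uv"]).astype(int).tolist(),round(d["p"],2),world(c,d["uv"])) for d in finder.find_in(n,t)[:5]])
E
```

```text
0.0 [ 205.9 -509.8  302.1] [-3.1 -0.   0.4] 94.18612430835543
top 43.32020861116968 [ 340.5  -42.7 1203.1]
large_bearing [([395, 266], 0.97, array([ 420.4, -296.2,   -0.3]))]
small_bearing [([225, 292], 0.77, array([358.1,  86. ,   3.4])), ([167, 286], 0.67, array([371.8, 217.5,  -0. ])), ([172, 232], 0.54, array([492.2, 208.7,  11.5])), ([203, 257], 0.53, array([437.7, 138.4,   0.2]))]
yoke [([111, 265], 0.91, array([415.9, 344.6,   9.8]))]
nut [([268, 254], 0.69, array([442.8,  -9.8,  25.8])), ([341, 250], 0.54, array([ 455.7, -173.6,    7.1]))]
large_bearing_bin [([175, 134], 0.68, array([724.2, 213.4,   8.8]))]
small_bearing_bin [([352, 127], 0.68, array([ 748.3, -204.8,    3.7]))]
yoke_bin [([233, 142], 0.74, array([707.1,  77.5,   5.2]))]
nut_bin [([288, 140], 0.85, array([714.2, -53.8,   4.7]))]
tape_roll [([346, 257], 0.76, array([ 439.6, -186.7,    4. ]))]
scanner [([445, 186], 0.78, array([ 597.4, -403.4,   45.8]))]
side 51.9821476944786 [ 410.  -857.   774.5]
large_bearing [([256, 296], 0.77, array([ 425.2, -274.4,    5.1])), ([389, 244], 0.66, array([ 757.1, -186.7,   15.3]))]
small_bearing [([217, 193], 0.72, array([354.5,  90.9,   7.8])), ([260, 165], 0.68, array([487. , 199.4,  10.4])), ([246, 178], 0.47, array([439.2, 143.8,   8.3]))]
yoke [([233, 131], 0.58, array([418.7, 306.3,  71.3]))]
nut [([261, 204], 0.77, array([467.6,  -3.3,  29.9]))]
large_bearing_bin [([333, 142], 0.92, array([726.5, 255. ,  28.1]))]
small_bearing_bin [([389, 246], 0.83, array([ 757.6, -186.1,    8.2]))]
yoke_bin [([337, 167], 0.81, array([703. , 111.5,  39.1]))]
nut_bin [([356, 205], 0.69, array([719.4, -34.4,  15. ]))]
tape_roll [([252, 243], 0.77, array([ 431.7, -115.5,    4.6])), ([232, 130], 0.49, array([418.6, 306.1,  76.4]))]
scanner [([356, 332], 0.88, array([ 603.5, -423. ,   46.1]))]
```

View pics/top0.png

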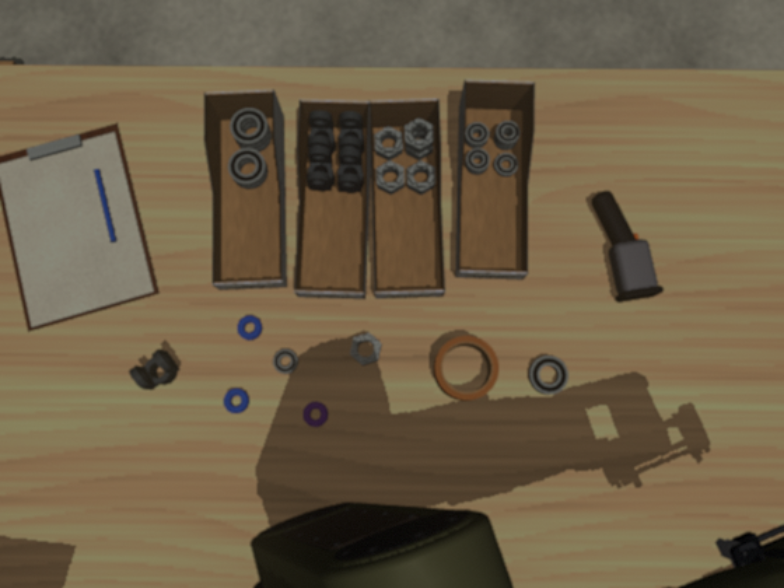

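View pics/side0.png

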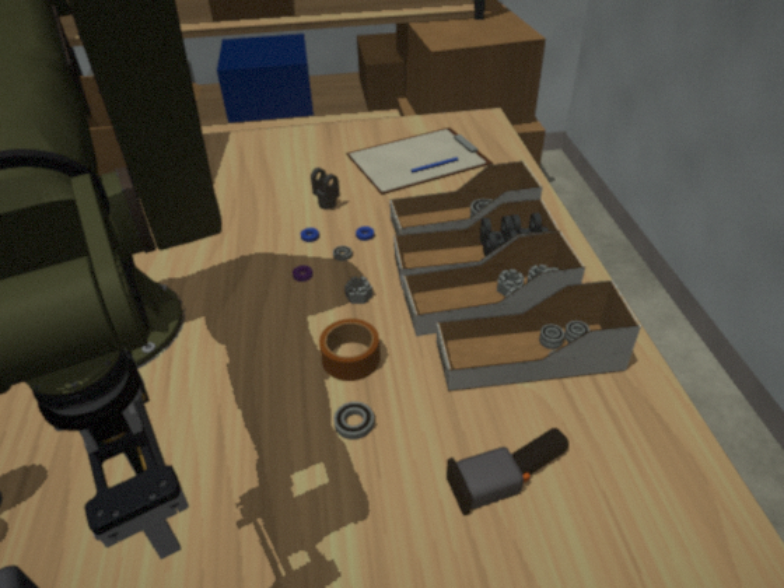

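The top view (784-wide) shows the large bearing (548,374), nut (366,348), yoke (155,367), tape (465,367) and scanner (630,250). Four things could pass for the small bearing: steel ring (285,360), blue (250,327), blue (236,400), purple (315,414). I choose the steel one. The bins from left to right are large, yoke, nut, small.

```bash
cat >> h.py <<'E'
def blob(W,x0,x1,y0,y1,z0,z1):
    m=(W[...,0]>x0)&(W[...,0]<x1)&(W[...,1]>y0)&(W[...,1]<y1)&(W[...,2]>z0)&(W[...,2]<z1)
    return W[m]
def desc(P):
    (cx,cy),(w,h),a=cv2.minAreaRect(P[:,:2].astype(np.float32))
    (ex,ey),r=cv2.minEnclosingCircle(P[:,:2].astype(np.float32))
    return f"n{len(P)} rect c({cx:.1f},{cy:.1f}) {w:.1f}x{h:.1f} a{a:.1f} circ({ex:.1f},{ey:.1f}) r{r:.1f} z med {np.median(P[:,2]):.1f} p98 {np.percentile(P[:,2],98):.1f}"
E
python3 - <<'E'
from h import *
c=eyes.camera("top"); W=cloud(c)
f=210/np.tan(np.radians(c["vfov"])/2); print("mm/px",1203/f)
for n,b in dict(large=(375,475,-350,-240,7,40),small=(405,470,105,170,5,30),nut=(400,500,-60,40,12,50),yoke=(350,480,260,420,20,110),yoketop=(350,480,260,420,60,110),tape=(360,520,-250,-110,30,70)).items():
    P=blob(W,*b); print(n,desc(P) if len(P) else None)
for n,y in dict(LB=213,YB=77,NB=-54,SB=-205).items():
    print(n)
    for s in(-1,1):
        P=blob(W,610,700,y+s*54-22,y+s*54+22,35,60); print("  side",s,len(P),np.median(P[:,1]) if len(P) else None, np.polyfit(P[:,0],P[:,1],1) if len(P)>5 else None)
    P=blob(W,550,660,y-35,y+35,25,60); print("  front",desc(P) if len(P) else 0)
    P=blob(W,700,900,y-45,y+45,20,110); print("  stock",P[:,0].min() if len(P) else 0)
col=cv2.resize(c["color"][220:310,90:290],None,fx=4,fy=4,interpolation=cv2.INTER_CUBIC)
cv2.imwrite("pics/crop1.png",col)
E
```

```text
mm/px 2.275056168079759
large n493 rect c(422.4,-281.9) 107.6x66.6 a64.9 circ(441.2,-291.3) r54.7 z med 15.5 p98 20.1
small n231 rect c(436.3,136.8) 60.1x60.7 a88.9 circ(432.2,134.2) r37.9 z med 11.3 p98 15.9
nut n268 rect c(456.2,7.1) 46.4x49.9 a16.5 circ(456.0,7.4) r26.2 z med 27.7 p98 36.5
yoke n563 rect c(417.5,332.5) 42.4x55.4 a35.6 circ(417.6,333.3) r32.4 z med 57.7 p98 88.2
yoketop n261 rect c(416.8,332.8) 36.2x55.5 a38.2 circ(417.3,333.3) r32.1 z med 81.9 p98 88.8
tape n697 rect c(426.5,-155.5) 90.0x98.2 a89.7 circ(425.7,-151.0) r50.2 z med 48.0 p98 52.5
LB
  side -1 114 146.3900698195748 [4.09209825e-02 1.19424064e+02]
  side 1 138 254.25804565186272 [5.51287367e-02 2.18063839e+02]
  front n135 rect c(555.8,213.7) 69.9x14.8 a83.5 circ(560.6,213.2) r35.0 z med 46.4 p98 53.1
  stock 700.1179870404206
YB
  side -1 84 8.594812292494803 [-1.91286205e-02  2.13347290e+01]
  side 1 219 143.35988544020532 [5.46775444e-03 1.28418377e+02]
  front 0
  stock 700.7278914964703
NB
  side -1 83 -111.0267632488112 [ 3.67186274e-02 -1.35156696e+02]
  side 1 161 6.601213777671855 [ 0.01491382 -6.92816633]
  front 0
  stock 717.888314614635
SB
  side -1 114 -248.41538887679667 [-2.41873075e-02 -2.32898390e+02]
  side 1 90 -140.49624020682998 [-1.80169010e-02 -1.29314497e+02]
  front n132 rect c(577.0,-205.1) 69.3x6.4 a87.3 circ(576.4,-205.1) r34.7 z med 45.5 p98 54.8
  stock 700.4982947374141
```

View pics/crop1.png

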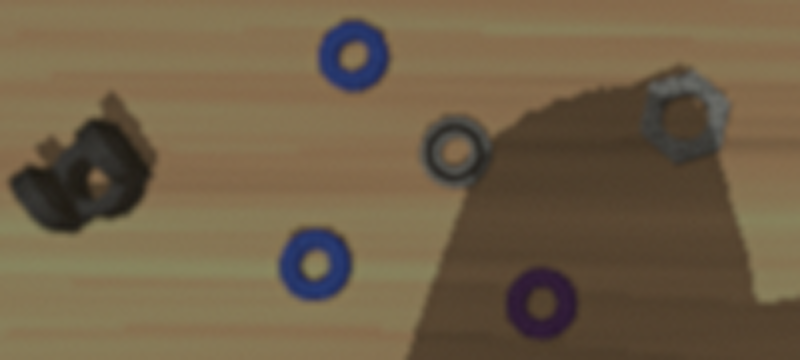

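The crop confirms it: the ring at crop (455,150) is the only steel one, the others are blue, blue and purple. Next I fix the bin fronts and part centres more robustly.

```bash
python3 - <<'E'
from h import *
from scipy import ndimage as nd
c=eyes.camera("top"); W=cloud(c)
for n,y in dict(LB=198,YB=65,NB=-55,SB=-195).items():
    P=blob(W,500,620,y-35,y+35,38,56); k=np.polyfit(P[:,1],P[:,0],1); print(n,"front x",np.median(P[:,0]),len(P),"slope",k[0],"spread",np.percentile(P[:,0],[10,90]))
# side walls: histogram of y of wall-top points
P=blob(W,600,690,-270,280,43,56); h,e=np.histogram(P[:,1],bins=np.arange(-270,284,4)); print([(int(e[i]),int(h[i])) for i in range(len(h)) if h[i]>4])
# parts: largest component of height mask
Z=nd.median_filter(np.nan_to_num(W[...,2]),3)
for n,(x,y,lo,hi,r) in dict(large=(420,-290,8,30,60),small=(437,137,6,25,45),nut=(456,7,12,50,50)).items():
    m=(np.hypot(W[...,0]-x,W[...,1]-y)<r)&(Z>lo)&(Z<hi); L,k=nd.label(m); 
    s=nd.sum(m,L,range(1,k+1)); P=W[L==1+np.argmax(s)]; print(n,k,desc(P),P[:,:2].mean(0))
    if n!="nut":
        # refine: rays of mask pixels cut with top plane
        v,u=np.nonzero(L==1+np.argmax(s)); print(world(c,(u.mean(),v.mean()),z=16 if n=="large" else 12))
E
```

```text
LB front x 556.5483390921347 97 slope -0.0480411833981391 spread [554.02690231 559.00500839]
YB front x 541.8157088955368 93 slope 0.02189342103074249 spread [540.09769709 544.36779669]
NB front x 543.2396743838339 93 slope -0.026927660186415663 spread [541.92951301 545.75075944]
SB front x 576.5603790361031 99 slope 0.025420480727835062 spread [575.02623385 578.94903536]
[(-254, 25), (-250, 59), (-146, 39), (-142, 42), (-114, 60), (-110, 13), (-6, 64), (6, 47), (10, 27), (114, 56), (118, 27), (142, 43), (146, 50), (250, 56), (254, 48)]
large 1 n481 rect c(417.8,-285.2) 61.3x60.4 a61.5 circ(417.6,-285.4) r31.5 z med 15.7 p98 20.4 [ 417.76711656 -285.25957933]
[ 417.70171468 -285.19484381   16.        ]
small 1 n212 rect c(436.2,136.9) 38.9x37.6 a46.9 circ(435.9,137.3) r20.1 z med 11.7 p98 16.2 [435.70578802 136.91668883]
[435.65699553 136.85539499  12.        ]
nut 1 n261 rect c(456.4,7.3) 49.5x46.0 a47.0 circ(456.3,7.5) r25.5 z med 27.9 p98 37.1 [455.5816528    7.35465404]
```

Emit:
{"op": "drive_tool", "data": {
  "rows": [
    {"offset": [0,0,0],"spin": -8.5,"jaw": 80},
    {"offset": [0,0,0],"spin": -8.5,"jaw": 80},
    {"offset": [0,0,0],"spin": -8.5,"jaw": 80},
    {"offset": [0,0,0],"spin": -8.5,"jaw": 80},
    {"offset": [0,0,0],"spin": -8.5,"jaw": 80},
    {"offset": [0,0,0],"spin": -8.5,"jaw": 80},
    {"offset": [0,0,0],"spin": -8.5,"jaw": 80},
    {"offset": [0,0,0],"spin": -8.5,"jaw": 80},
    {"offset": [0,0,0],"spin": 0,"jaw": 80}
  ],
  "force": 25
}}

```text
clock: 2.1
eef_pos: [205.9, -510.0, 302.7]
eef_rot: [-3.142, 0.0, 1.573]
wrist_force: [0.1, 0.2, 0.9]
finger_gap: 80.2
```

Emit:
{"op": "drive_tool", "data": {
  "rows": [
    {"offset": [37.5,35.3,15],"spin": 0,"jaw": 80},
    {"offset": [37.5,35.3,15],"spin": 0,"jaw": 80},
    {"offset": [37.5,35.3,15],"spin": 0,"jaw": 80},
    {"offset": [37.5,35.3,15],"spin": 0,"jaw": 80},
    {"offset": [37.5,35.3,15],"spin": 0,"jaw": 80},
    {"offset": [37.5,35.3,15],"spin": 0,"jaw": 80},
    {"offset": [0,0,0],"spin": 0,"jaw": 80},
    {"offset": [0,0,0],"spin": 0,"jaw": 80}
  ]
}}

```text
clock: 2.9
eef_pos: [403.8, -299.7, 218.6]
eef_rot: [-3.141, -0.0, 1.569]
wrist_force: [-0.6, -0.9, 0.1]
finger_gap: 79.8
```

```bash
python3 - <<'E'
from h import *
c=eyes.camera("wrist"); cv2.imwrite("pics/w1.png",c["color"]); s=manip.read_state(); print(s["eef_pos"],s["joints"])
for t in("large_bearing",):
  for d in finder.find_in("wrist",t): print(d, world(c,d["uv"],z=16))
W=cloud(c); P=blob(W,370,470,-335,-235,8,25); print(desc(P) if len(P)else 0)
E
```

```text
[ 403.32036328 -300.56471503  218.98556594] [-7.13209872e-01  2.84711659e-01  1.74761863e+00 -1.83670846e-04
  1.10896249e+00 -7.10556722e-01]
{'uv': [282.3, 206.3], 'p': 0.7} [ 411.39960639 -297.87316377   16.        ]
n3078 rect c(415.4,-287.6) 61.1x61.6 a2.1 circ(415.8,-287.8) r31.1 z med 16.1 p98 17.6
```

View pics/w1.png

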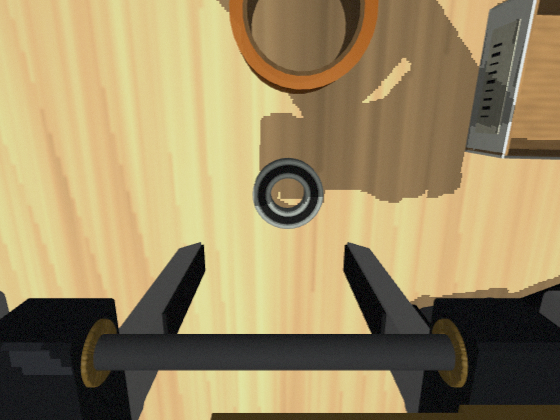

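The wrist view shows the large bearing at (288,193), the tape above it at (300,40), and the open fingers either side. Wrist and top measurements agree to about 3 mm.

Emit:
{"op": "drive_tool", "data": {
  "rows": [
    {"offset": [14,13,20],"spin": 0,"jaw": 80},
    {"offset": [0,0,33],"spin": 0,"jaw": 80},
    {"offset": [0,0,33],"spin": 0,"jaw": 80},
    {"offset": [0,0,20],"spin": 0,"jaw": 80},
    {"offset": [0,0,9],"spin": 0,"jaw": 80},
    {"offset": [0,0,3],"spin": 0,"jaw": 80},
    {"offset": [0,0,0],"spin": 0,"jaw": 80}
  ]
}}

```text
clock: 3.7
eef_pos: [416.4, -287.0, 101.4]
eef_rot: [3.141, 0.001, 1.569]
wrist_force: [-0.1, -0.4, -0.3]
finger_gap: 80.0
```

Emit:
{"op": "drive_tool", "data": {
  "rows": [
    {"offset": [0,0,0],"spin": 0,"jaw": 50},
    {"offset": [0,0,0],"spin": 0,"jaw": 50},
    {"offset": [0,0,0],"spin": 0,"jaw": 50},
    {"offset": [0,0,0],"spin": 0,"jaw": 50},
    {"offset": [0,0,0],"spin": 0,"jaw": 50},
    {"offset": [0,0,0],"spin": 0,"jaw": 50},
    {"offset": [0,0,0],"spin": 0,"jaw": 50}
  ],
  "force": 25
}}

```text
clock: 4.4
eef_pos: [416.6, -286.5, 101.4]
eef_rot: [3.141, 0.001, 1.571]
wrist_force: [-1.6, -0.9, 7.4]
finger_gap: 61.6
```

Emit:
{"op": "drive_tool", "data": {
  "rows": [
    {"offset": [0,0,-15],"spin": 0,"jaw": 50},
    {"offset": [0,0,-30],"spin": 0,"jaw": 50},
    {"offset": [0,0,-40],"spin": 0,"jaw": 50},
    {"offset": [0,0,-35],"spin": 0,"jaw": 50},
    {"offset": [10,4,0],"spin": 0,"jaw": 50},
    {"offset": [25,12,0],"spin": 0,"jaw": 50},
    {"offset": [35,15,0],"spin": 0,"jaw": 50},
    {"offset": [35,15,0],"spin": 0,"jaw": 50},
    {"offset": [35,15,0],"spin": 0,"jaw": 50},
    {"offset": [35,15,0],"spin": 0,"jaw": 50},
    {"offset": [35,15,0],"spin": 0,"jaw": 50},
    {"offset": [35,15,0],"spin": 0,"jaw": 50},
    {"offset": [35,15,0],"spin": 0,"jaw": 50},
    {"offset": [35,15,0],"spin": 0,"jaw": 50},
    {"offset": [35,15,0],"spin": 0,"jaw": 50},
    {"offset": [35,18,0],"spin": 0,"jaw": 50},
    {"offset": [35,18,0],"spin": 0,"jaw": 50},
    {"offset": [35,18,0],"spin": 0,"jaw": 50},
    {"offset": [20,9,0],"spin": 0,"jaw": 50},
    {"offset": [0,0,0],"spin": 0,"jaw": 50}
  ]
}}

```text
clock: 6.4
eef_pos: [630.3, 191.6, 218.5]
eef_rot: [-3.139, 0.0, 1.573]
wrist_force: [-0.6, -0.2, -2.0]
finger_gap: 61.2
```

```bash
python3 - <<'E'
from h import *
c=eyes.camera("top"); cv2.imwrite("pics/t2.png",c["color"]); s=manip.read_state(); print(s["eef_pos"],s["eef_rot"],s["finger_gap"],s["wrist_force"])
E
```

```text
[629.97660956 190.02130095 218.70863397] [-3.13920059e+00  5.61074209e-04  1.57252332e+00] 61.59724298475087 [-0.28733743 -0.8118622  -2.37617481]
```

View pics/t2.png

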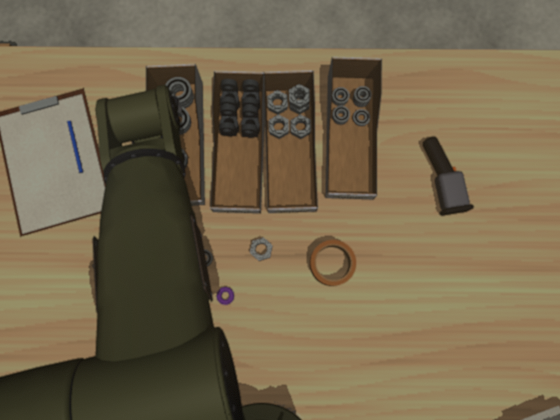

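The arm hides the bin, but the bearing is still gripped (61.6 mm, about -2 N). Now setting it down.

Emit:
{"op": "drive_tool", "data": {
  "rows": [
    {"offset": [8,6,10],"spin": 0,"jaw": 50},
    {"offset": [0,0,30],"spin": 0,"jaw": 50},
    {"offset": [0,0,30],"spin": 0,"jaw": 50},
    {"offset": [0,0,20],"spin": 0,"jaw": 50},
    {"offset": [0,0,10],"spin": 0,"jaw": 50},
    {"offset": [0,0,6],"spin": 0,"jaw": 50},
    {"offset": [0,0,3],"spin": 0,"jaw": 50},
    {"offset": [0,0,2],"spin": 0,"jaw": 50},
    {"offset": [0,0,0],"spin": 0,"jaw": 50},
    {"offset": [0,0,0],"spin": 0,"jaw": 50}
  ]
}}

```text
clock: 7.45
eef_pos: [636.7, 196.7, 110.4]
eef_rot: [3.141, -0.0, 1.571]
wrist_force: [0.7, -0.6, -2.7]
finger_gap: 61.5
```

Emit:
{"op": "drive_tool", "data": {
  "rows": [
    {"offset": [0,0,2],"spin": 0,"jaw": 50},
    {"offset": [0,0,1.5],"spin": 0,"jaw": 50},
    {"offset": [0,0,1],"spin": 0,"jaw": 50},
    {"offset": [0,0,0],"spin": 0,"jaw": 50}
  ]
}}

```text
clock: 7.85
eef_pos: [636.5, 196.7, 105.5]
eef_rot: [3.142, -0.0, 1.571]
wrist_force: [-2.1, -0.4, 2.4]
finger_gap: 61.2
```

Emit:
{"op": "drive_tool", "data": {
  "rows": [
    {"offset": [0,0,0],"spin": 0,"jaw": 66},
    {"offset": [0,0,0],"spin": 0,"jaw": 76},
    {"offset": [0,0,0],"spin": 0,"jaw": 80},
    {"offset": [0,0,0],"spin": 0,"jaw": 80},
    {"offset": [0,0,-15],"spin": 0,"jaw": 80},
    {"offset": [0,0,-35],"spin": 0,"jaw": 80},
    {"offset": [0,0,-40],"spin": 0,"jaw": 80},
    {"offset": [0,-10,-30],"spin": 0,"jaw": 80},
    {"offset": [0,-40,0],"spin": 0,"jaw": 80},
    {"offset": [0,-40,0],"spin": 0,"jaw": 80},
    {"offset": [0,0,0],"spin": 0,"jaw": 80}
  ]
}}

```text
clock: 8.95
eef_pos: [542.9, 196.8, 226.1]
eef_rot: [-3.14, 0.0, 1.572]
wrist_force: [-0.5, 0.1, -0.1]
finger_gap: 80.1
```

```bash
python3 - <<'E'
from h import *
c=eyes.camera("wrist"); cv2.imwrite("pics/w2.png",c["color"]); s=manip.read_state(); print(s["eef_pos"],s["joints"])
c=eyes.camera("side")
for d in finder.find_in("side","large_bearing"): print(d, world(c,d["uv"]))
cv2.imwrite("pics/s2.png",cv2.resize(c["color"][80:230,200:420],None,fx=3,fy=3))
E
```

```text
[545.13783981 196.88986965 226.84513678] [2.83405028e-01 4.34904337e-01 1.52004723e+00 4.63749809e-06
 1.18568384e+00 2.82669980e-01]
{'uv': [309.7, 157.1], 'p': 0.66} [642.51693944 208.30353534  13.33285981]
{'uv': [232.6, 131.6], 'p': 0.65} [418.5727004  304.15801127  71.20739239]
```

View pics/s2.png

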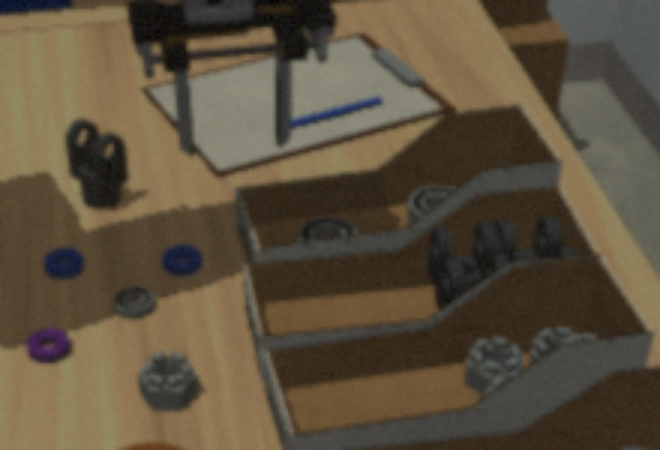

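The large bearing lies flat in its bin at crop (328,232), ahead of the stock. Next is the yoke.

Emit:
{"op": "drive_tool", "data": {
  "rows": [
    {"offset": [10,-10,0],"spin": 0,"jaw": 84},
    {"offset": [32,-30,0],"spin": 7.4,"jaw": 84},
    {"offset": [0,0,0],"spin": 7.4,"jaw": 84},
    {"offset": [0,0,0],"spin": 7.4,"jaw": 84},
    {"offset": [0,0,0],"spin": 7.4,"jaw": 84},
    {"offset": [0,0,0],"spin": 7.4,"jaw": 84},
    {"offset": [0,0,0],"spin": 7.4,"jaw": 84},
    {"offset": [0,0,0],"spin": 7.4,"jaw": 84},
    {"offset": [0,0,0],"spin": 0,"jaw": 84}
  ]
}}

```text
clock: 10.0
eef_pos: [506.6, 239.2, 225.2]
eef_rot: [-3.142, 0.0, 0.664]
wrist_force: [-0.5, 0.2, 0.8]
finger_gap: 84.0
```

```bash
cat >> h.py <<'E'
def delta(x,y,z,jawdeg=None):
    """tool-frame shift to a world TCP point; spin to a jaw angle (deg, mod 180)"""
    from scipy.spatial.transform import Rotation as Ro
    s=manip.read_state(); R=Ro.from_euler("xyz",s["eef_rot"]).as_matrix()
    print("at",np.round(s["eef_pos"],1),"shift",np.round(R.T@(np.array([x,y,z])-s["eef_pos"]),1),"gap",round(s["finger_gap"],1),"jaw angle",a:=np.degrees(np.arctan2(R[1,1],R[0,1])), "spin", None if jawdeg is None else -((jawdeg-a+90)%180-90))
E
python3 - <<'E'
from h import *
W=cloud(eyes.camera("wrist"))
for z in(20,60,75):
    P=blob(W,360,480,280,390,z,95)
    if len(P)>20: print(z,desc(P))
delta(417,333,227,-52)
E
```

```text
20 n5445 rect c(416.8,331.8) 40.4x55.8 a39.4 circ(416.3,331.6) r32.5 z med 59.9 p98 86.7
60 n2709 rect c(416.1,331.6) 36.6x55.6 a37.6 circ(416.5,331.7) r32.4 z med 80.7 p98 87.0
75 n1844 rect c(416.2,331.7) 33.8x55.6 a37.4 circ(416.5,331.6) r31.5 z med 83.7 p98 87.1
at [506.6 239.2 225.2] shift [ -12.  -129.2   -1.8] gap 84.3 jaw angle -51.65252679963662 spin 0.3474732003633818
```

Emit:
{"op": "drive_tool", "data": {
  "rows": [
    {"offset": [-4,-20,0],"spin": 0.3,"jaw": 84},
    {"offset": [-3.2,-36,0],"spin": 0,"jaw": 84},
    {"offset": [-3.2,-36,0],"spin": 0,"jaw": 84},
    {"offset": [-3.2,-36,0],"spin": 0,"jaw": 84},
    {"offset": [0,0,0],"spin": 0,"jaw": 84},
    {"offset": [0,0,0],"spin": 0,"jaw": 84}
  ]
}}

```text
clock: 10.65
eef_pos: [416.8, 331.8, 225.3]
eef_rot: [3.141, -0.0, 0.666]
wrist_force: [-0.1, 0.0, 0.3]
finger_gap: 83.8
```

```bash
python3 -c "
from h import *
delta(416.5,332,130,-52)"
```

```text
at [416.8 331.8 225.3] shift [-0.2 -0.4 95.3] gap 83.8 jaw angle -51.85811937495352 spin 0.14188062504648258
```

Emit:
{"op": "drive_tool", "data": {
  "rows": [
    {"offset": [0,0,10],"spin": 0,"jaw": 84},
    {"offset": [0,0,30],"spin": 0,"jaw": 84},
    {"offset": [0,0,30],"spin": 0,"jaw": 84},
    {"offset": [0,0,20],"spin": 0,"jaw": 84},
    {"offset": [0,0,6],"spin": 0,"jaw": 84},
    {"offset": [0,0,0],"spin": 0,"jaw": 84},
    {"offset": [0,0,0],"spin": 0,"jaw": 45},
    {"offset": [0,0,0],"spin": 0,"jaw": 45},
    {"offset": [0,0,0],"spin": 0,"jaw": 45},
    {"offset": [0,0,0],"spin": 0,"jaw": 45},
    {"offset": [0,0,0],"spin": 0,"jaw": 45},
    {"offset": [0,0,0],"spin": 0,"jaw": 45},
    {"offset": [0,0,0],"spin": 0,"jaw": 45},
    {"offset": [0,0,0],"spin": 0,"jaw": 45}
  ],
  "force": 40
}}

```text
clock: 12.05
eef_pos: [417.2, 331.5, 129.8]
eef_rot: [-3.141, -0.001, 0.661]
wrist_force: [-1.3, -0.4, 6.7]
finger_gap: 53.6
```

Emit:
{"op": "drive_tool", "data": {
  "rows": [
    {"offset": [0,0,-10],"spin": 0,"jaw": 45},
    {"offset": [0,0,-25],"spin": 0,"jaw": 45},
    {"offset": [0,0,-35],"spin": 0,"jaw": 45},
    {"offset": [0,0,-35],"spin": 0,"jaw": 45},
    {"offset": [0,0,-30],"spin": -4,"jaw": 45},
    {"offset": [0,0,0],"spin": -8,"jaw": 45},
    {"offset": [0,0,0],"spin": -8,"jaw": 45},
    {"offset": [0,0,0],"spin": -8,"jaw": 45},
    {"offset": [0,0,0],"spin": -8,"jaw": 45},
    {"offset": [0,0,0],"spin": -8,"jaw": 45},
    {"offset": [0,0,0],"spin": -5,"jaw": 45},
    {"offset": [0,0,0],"spin": -2,"jaw": 45},
    {"offset": [0,0,0],"spin": 0,"jaw": 45}
  ]
}}

```text
clock: 13.35
eef_pos: [416.9, 331.1, 264.2]
eef_rot: [-3.141, 0.001, 1.552]
wrist_force: [1.0, -0.7, -4.1]
finger_gap: 54.0
```

```bash
python3 -c "
from h import *
delta(622,64,265,-1);print(manip.read_state()['wrist_force'],manip.read_state()['joints'])"
```

```text
at [416.9 331.1 264.2] shift [-263.1  210.1   -0.8] gap 54.0 jaw angle -1.0830938203033846 spin -0.08309382030338952
[ 1.00435525 -0.66862759 -4.08785905] [ 6.02408297e-01  2.95924055e-01  1.61861217e+00 -1.11409703e-04
  1.22793624e+00  6.21349155e-01]
```

Emit:
{"op": "drive_tool", "data": {
  "rows": [
    {"offset": [-10,8,0],"spin": 0,"jaw": 45},
    {"offset": [-28,22.4,0],"spin": 0,"jaw": 45},
    {"offset": [-28,22.4,0],"spin": 0,"jaw": 45},
    {"offset": [-28,22.4,0],"spin": 0,"jaw": 45},
    {"offset": [-28,22.4,0],"spin": 0,"jaw": 45},
    {"offset": [-28,22.4,0],"spin": 0,"jaw": 45},
    {"offset": [-28,22.4,0],"spin": 0,"jaw": 45},
    {"offset": [-28,22.4,0],"spin": 0,"jaw": 45},
    {"offset": [-28,22.4,0],"spin": 0,"jaw": 45},
    {"offset": [-20,16,0],"spin": 0,"jaw": 45},
    {"offset": [-9,7,0],"spin": 0,"jaw": 45},
    {"offset": [0,0,0],"spin": 0,"jaw": 45},
    {"offset": [0,0,0],"spin": 0,"jaw": 45}
  ]
}}

```text
clock: 14.65
eef_pos: [621.7, 64.7, 264.1]
eef_rot: [-3.141, -0.0, 1.551]
wrist_force: [-0.4, 0.2, -4.8]
finger_gap: 54.3
```

Emit:
{"op": "drive_tool", "data": {
  "rows": [
    {"offset": [0,0,10],"spin": 0,"jaw": 45},
    {"offset": [0,0,30],"spin": 0,"jaw": 45},
    {"offset": [0,0,35],"spin": 0,"jaw": 45},
    {"offset": [0,0,30],"spin": 0,"jaw": 45},
    {"offset": [0,0,14],"spin": 0,"jaw": 45},
    {"offset": [0,0,6],"spin": 0,"jaw": 45},
    {"offset": [0,0,2],"spin": 0,"jaw": 45},
    {"offset": [0,0,0],"spin": 0,"jaw": 45},
    {"offset": [0,0,1],"spin": 0,"jaw": 45},
    {"offset": [0,0,1],"spin": 0,"jaw": 45},
    {"offset": [0,0,0],"spin": 0,"jaw": 45}
  ]
}}

```text
clock: 15.75
eef_pos: [622.2, 64.3, 135.6]
eef_rot: [3.141, -0.0, 1.551]
wrist_force: [-0.0, -0.1, -6.2]
finger_gap: 53.8
```

Emit:
{"op": "drive_tool", "data": {
  "rows": [
    {"offset": [0,0,1],"spin": 0,"jaw": 45},
    {"offset": [0,0,0.8],"spin": 0,"jaw": 45},
    {"offset": [0,0,0],"spin": 0,"jaw": 45}
  ]
}}

```text
clock: 16.05
eef_pos: [622.2, 64.2, 133.8]
eef_rot: [3.141, 0.0, 1.551]
wrist_force: [-1.6, -0.3, -0.6]
finger_gap: 53.9
```

Emit:
{"op": "drive_tool", "data": {
  "rows": [
    {"offset": [0,0,0],"spin": 0,"jaw": 60},
    {"offset": [0,0,0],"spin": 0,"jaw": 70},
    {"offset": [0,0,0],"spin": 0,"jaw": 76},
    {"offset": [0,0,0],"spin": 0,"jaw": 76},
    {"offset": [0,0,-12],"spin": 0,"jaw": 76},
    {"offset": [0,0,-35],"spin": 0,"jaw": 76},
    {"offset": [0,0,-40],"spin": 0,"jaw": 76},
    {"offset": [0,-10,-15],"spin": 0,"jaw": 70},
    {"offset": [10,-30,0],"spin": 0,"jaw": 60},
    {"offset": [15,-40,0],"spin": 0,"jaw": 60},
    {"offset": [15,-40,10],"spin": 0,"jaw": 60},
    {"offset": [15,-40,15],"spin": 0,"jaw": 60},
    {"offset": [10,-15,15],"spin": 0,"jaw": 60},
    {"offset": [0,0,0],"spin": 0,"jaw": 60},
    {"offset": [0,0,0],"spin": 0,"jaw": 60}
  ]
}}

```text
clock: 17.55
eef_pos: [449.2, 132.6, 196.6]
eef_rot: [3.14, -0.0, 1.552]
wrist_force: [-0.5, -0.2, -0.7]
finger_gap: 60.1
```

```bash
python3 - <<'E'
from h import *
c=eyes.camera("wrist"); W=cloud(c); cv2.imwrite("pics/w3.png",c["color"])
P=blob(W,395,475,100,175,6,25); print(desc(P) if len(P)>20 else len(P))
c=eyes.camera("side")
cv2.imwrite("pics/s3.png",cv2.resize(c["color"][80:230,200:420],None,fx=3,fy=3))
for d in finder.find_in("side","yoke"): print(d, world(c,d["uv"]))
delta(436,136,99.5)
E
```

```text
n1526 rect c(433.8,135.6) 39.6x38.9 a88.9 circ(434.0,135.4) r20.1 z med 12.0 p98 13.6
{'uv': [312.1, 178.7], 'p': 0.84} [621.5735959   73.92577778  35.22976736]
at [449.5 132.2 196.3] shift [  3.5 -13.7  96.8] gap 59.7 jaw angle -1.1564911950700807 spin None
```

View pics/s3.png

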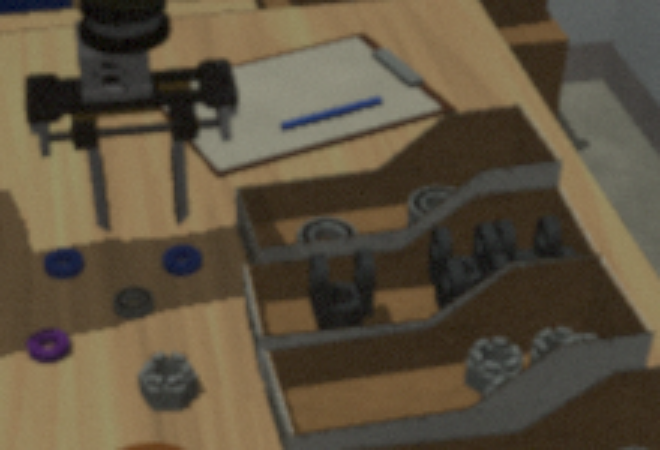

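View pics/w3.png

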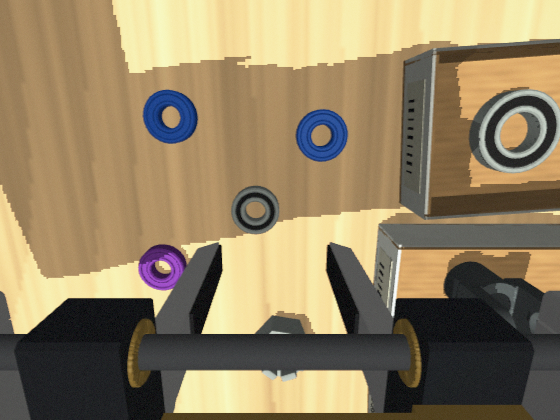

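The yoke stands upright in its bin at side crop (340,295). The wrist view shows the steel small bearing at (256,210), with the blue rings at (170,116) and (321,135) and the purple one at (162,267) all clear of the fingers.

Emit:
{"op": "drive_tool", "data": {
  "rows": [
    {"offset": [3.5,-14.5,10],"spin": 0,"jaw": 60},
    {"offset": [0,0,30],"spin": 0,"jaw": 60},
    {"offset": [0,0,30],"spin": 0,"jaw": 60},
    {"offset": [0,0,18],"spin": 0,"jaw": 60},
    {"offset": [0,0,6],"spin": 0,"jaw": 60},
    {"offset": [0,0,2.5],"spin": 0,"jaw": 60},
    {"offset": [0,0,0],"spin": 0,"jaw": 60},
    {"offset": [0,0,0],"spin": 0,"jaw": 30},
    {"offset": [0,0,0],"spin": 0,"jaw": 30},
    {"offset": [0,0,0],"spin": 0,"jaw": 30},
    {"offset": [0,0,0],"spin": 0,"jaw": 30},
    {"offset": [0,0,0],"spin": 0,"jaw": 30},
    {"offset": [0,0,0],"spin": 0,"jaw": 30},
    {"offset": [0,0,0],"spin": 0,"jaw": 30}
  ],
  "force": 20
}}

```text
clock: 19.1
eef_pos: [434.2, 136.5, 99.4]
eef_rot: [3.141, -0.0, 1.551]
wrist_force: [-1.3, -0.5, 6.6]
finger_gap: 39.4
```

Emit:
{"op": "drive_tool", "data": {
  "rows": [
    {"offset": [0,0,-12],"spin": 0,"jaw": 30},
    {"offset": [0,0,-33],"spin": 0,"jaw": 30},
    {"offset": [0,0,-40],"spin": 0,"jaw": 30},
    {"offset": [0,0,-30],"spin": 0,"jaw": 30},
    {"offset": [-10,7,-5],"spin": 0,"jaw": 30},
    {"offset": [-32,22.3,0],"spin": 0,"jaw": 30},
    {"offset": [-32,22.3,0],"spin": 0,"jaw": 30},
    {"offset": [-32,22.3,0],"spin": 0,"jaw": 30},
    {"offset": [-32,22.3,0],"spin": 0,"jaw": 30},
    {"offset": [-32,22.3,0],"spin": 0,"jaw": 30},
    {"offset": [-32,22.3,0],"spin": 0,"jaw": 30},
    {"offset": [-32,22.3,0],"spin": 0,"jaw": 30},
    {"offset": [-32,22.3,0],"spin": 0,"jaw": 30},
    {"offset": [-32,22.3,0],"spin": 0,"jaw": 30},
    {"offset": [-20,14,0],"spin": 0,"jaw": 30},
    {"offset": [-9,6,0],"spin": 0,"jaw": 30},
    {"offset": [0,0,0],"spin": 0,"jaw": 30},
    {"offset": [0,0,0],"spin": 0,"jaw": 30}
  ]
}}

```text
clock: 20.9
eef_pos: [654.9, -195.0, 218.0]
eef_rot: [-3.14, -0.001, 1.551]
wrist_force: [0.1, 0.0, -0.6]
finger_gap: 39.3
```

```bash
python3 -c "
from h import *
delta(655,-195,105,-1)"
```

```text
at [ 654.9 -195.   218. ] shift [-1.00e-01  3.00e-01  1.13e+02] gap 39.3 jaw angle -1.123944018654771 spin -0.12394401865476823
```

Still held (39.3 mm). Lowering to about 103.5.

Emit:
{"op": "drive_tool", "data": {
  "rows": [
    {"offset": [0,0,10],"spin": 0,"jaw": 30},
    {"offset": [0,0,30],"spin": 0,"jaw": 30},
    {"offset": [0,0,32],"spin": 0,"jaw": 30},
    {"offset": [0,0,22],"spin": 0,"jaw": 30},
    {"offset": [0,0,10],"spin": 0,"jaw": 30},
    {"offset": [0,0,6],"spin": 0,"jaw": 30},
    {"offset": [0,0,2],"spin": 0,"jaw": 30},
    {"offset": [0,0,1],"spin": 0,"jaw": 30},
    {"offset": [0,0,0.8],"spin": 0,"jaw": 30},
    {"offset": [0,0,0],"spin": 0,"jaw": 30}
  ]
}}

```text
clock: 21.9
eef_pos: [655.5, -195.0, 105.8]
eef_rot: [3.141, 0.0, 1.551]
wrist_force: [-0.6, 0.8, -0.8]
finger_gap: 39.3
```

Emit:
{"op": "drive_tool", "data": {
  "rows": [
    {"offset": [0,0,1],"spin": 0,"jaw": 30},
    {"offset": [0,0,1],"spin": 0,"jaw": 30},
    {"offset": [0,0,0],"spin": 0,"jaw": 30},
    {"offset": [0,0,0],"spin": 0,"jaw": 30}
  ]
}}

```text
clock: 22.3
eef_pos: [655.4, -195.0, 103.5]
eef_rot: [3.141, 0.0, 1.551]
wrist_force: [-1.8, 0.1, 3.6]
finger_gap: 39.4
```

Emit:
{"op": "drive_tool", "data": {
  "rows": [
    {"offset": [0,0,0],"spin": 0,"jaw": 46},
    {"offset": [0,0,0],"spin": 0,"jaw": 56},
    {"offset": [0,0,0],"spin": 0,"jaw": 60},
    {"offset": [0,0,0],"spin": 0,"jaw": 60},
    {"offset": [0,0,-12],"spin": 0,"jaw": 60},
    {"offset": [0,0,-35],"spin": 0,"jaw": 60},
    {"offset": [0,0,-40],"spin": 0,"jaw": 60},
    {"offset": [5,-10,-28],"spin": 0,"jaw": 72},
    {"offset": [30,-32,0],"spin": 0,"jaw": 72},
    {"offset": [30,-32,0],"spin": 0,"jaw": 72},
    {"offset": [30,-32,0],"spin": 0,"jaw": 72},
    {"offset": [30,-32,0],"spin": 0,"jaw": 72},
    {"offset": [30,-32,0],"spin": 0,"jaw": 72},
    {"offset": [28,-26,0],"spin": 0,"jaw": 72},
    {"offset": [0,0,0],"spin": -8.1,"jaw": 72},
    {"offset": [0,0,0],"spin": -8,"jaw": 72},
    {"offset": [0,0,0],"spin": -2,"jaw": 72},
    {"offset": [0,0,0],"spin": 0,"jaw": 72}
  ]
}}

```text
clock: 24.1
eef_pos: [463.0, -8.1, 219.0]
eef_rot: [3.14, 0.0, 1.868]
wrist_force: [0.1, -0.2, -0.0]
finger_gap: 72.1
```

```bash
python3 - <<'E'
from h import *
c=eyes.camera("wrist"); W=cloud(c); cv2.imwrite("pics/w4.png",c["color"])
for z in(5,14,27):
    P=blob(W,410,505,-40,60,z,45); print(z,desc(P) if len(P)>20 else len(P))
delta(455,6.5,102,17)
c=eyes.camera("side")
cv2.imwrite("pics/s4.png",cv2.resize(c["color"][130:300,230:480],None,fx=3,fy=3))
E
```

```text
5 n2093 rect c(453.9,5.5) 45.8x52.9 a17.9 circ(454.1,5.6) r26.4 z med 26.1 p98 34.6
14 n1944 rect c(453.9,5.5) 45.8x52.9 a17.9 circ(454.1,5.6) r26.4 z med 26.4 p98 34.6
27 n878 rect c(453.9,5.6) 40.9x40.9 a48.7 circ(453.9,5.7) r21.2 z med 33.3 p98 34.8
at [463.   -8.2 218.9] shift [ 16.4  -3.5 116.9] gap 72.1 jaw angle 16.92580690072557 spin -0.07419309927442441
```

View pics/w4.png

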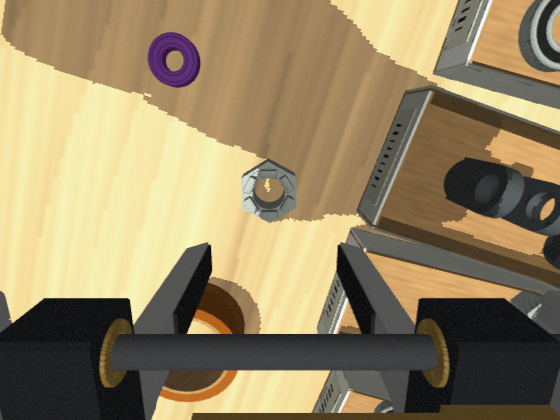

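View pics/s4.png

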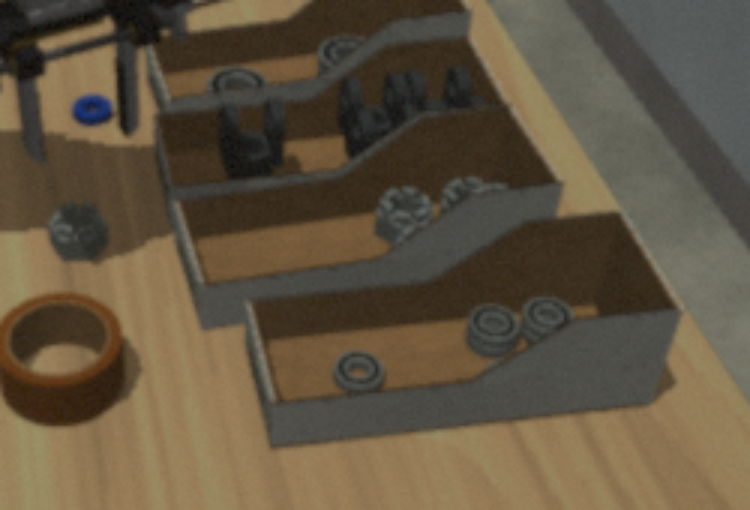

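The small bearing is flat in its bin (side crop (360,370)). The nut is at wrist (269,190), with its flats square to the jaws.

Emit:
{"op": "drive_tool", "data": {
  "rows": [
    {"offset": [16,-4.4,10],"spin": 0,"jaw": 72},
    {"offset": [0,0,30],"spin": 0,"jaw": 72},
    {"offset": [0,0,35],"spin": 0,"jaw": 72},
    {"offset": [0,0,28],"spin": 0,"jaw": 72},
    {"offset": [0,0,10],"spin": 0,"jaw": 72},
    {"offset": [0,0,4],"spin": 0,"jaw": 72},
    {"offset": [0,0,0],"spin": 0,"jaw": 72},
    {"offset": [0,0,0],"spin": 0,"jaw": 38},
    {"offset": [0,0,0],"spin": 0,"jaw": 38},
    {"offset": [0,0,0],"spin": 0,"jaw": 38},
    {"offset": [0,0,0],"spin": 0,"jaw": 38},
    {"offset": [0,0,0],"spin": 0,"jaw": 38},
    {"offset": [0,0,0],"spin": 0,"jaw": 38},
    {"offset": [0,0,0],"spin": 0,"jaw": 38},
    {"offset": [0,0,0],"spin": 0,"jaw": 38}
  ],
  "force": 30
}}

```text
clock: 25.7
eef_pos: [454.2, 5.8, 101.6]
eef_rot: [3.141, 0.0, 1.867]
wrist_force: [-2.8, 0.1, 6.1]
finger_gap: 45.7
```

Emit:
{"op": "drive_tool", "data": {
  "rows": [
    {"offset": [0,0,-12],"spin": 0,"jaw": 38},
    {"offset": [0,0,-33],"spin": 0,"jaw": 38},
    {"offset": [0,0,-40],"spin": 0,"jaw": 38},
    {"offset": [0,0,-35],"spin": 0,"jaw": 38},
    {"offset": [0,0,0],"spin": 7.5,"jaw": 38},
    {"offset": [0,0,0],"spin": 8,"jaw": 38},
    {"offset": [-5,10,0],"spin": 0,"jaw": 38},
    {"offset": [-11,27,0],"spin": 0,"jaw": 38},
    {"offset": [-11,27,0],"spin": 0,"jaw": 38},
    {"offset": [-11,27,0],"spin": 0,"jaw": 38},
    {"offset": [-11,27,0],"spin": 0,"jaw": 38},
    {"offset": [-10,27,0],"spin": 0,"jaw": 38},
    {"offset": [-8,22,0],"spin": 0,"jaw": 38},
    {"offset": [0,0,0],"spin": 0,"jaw": 38},
    {"offset": [0,0,0],"spin": 0,"jaw": 38}
  ]
}}

```text
clock: 27.2
eef_pos: [622.7, -57.1, 220.4]
eef_rot: [-3.14, -0.0, 1.6]
wrist_force: [0.3, -0.7, -2.6]
finger_gap: 45.8
```

```bash
python3 -c "
from h import *
delta(623,-57,106,1.5)"
```

```text
at [622.7 -57.1 220.4] shift [  0.    0.5 114.4] gap 45.8 jaw angle 1.651431168181232 spin 0.15143116818123303
```

Emit:
{"op": "drive_tool", "data": {
  "rows": [
    {"offset": [0,0,10],"spin": 0,"jaw": 38},
    {"offset": [0,0,30],"spin": 0,"jaw": 38},
    {"offset": [0,0,32],"spin": 0,"jaw": 38},
    {"offset": [0,0,22],"spin": 0,"jaw": 38},
    {"offset": [0,0,11],"spin": 0,"jaw": 38},
    {"offset": [0,0,5],"spin": 0,"jaw": 38},
    {"offset": [0,0,2],"spin": 0,"jaw": 38},
    {"offset": [0,0,1],"spin": 0,"jaw": 38},
    {"offset": [0,0,0],"spin": 0,"jaw": 38}
  ]
}}

```text
clock: 28.1
eef_pos: [623.0, -56.8, 109.0]
eef_rot: [3.14, 0.0, 1.597]
wrist_force: [-0.3, 0.2, -2.1]
finger_gap: 45.6
```

Emit:
{"op": "drive_tool", "data": {
  "rows": [
    {"offset": [0,0,1.2],"spin": 0,"jaw": 38},
    {"offset": [0,0,1],"spin": 0,"jaw": 38},
    {"offset": [0,0,1],"spin": 0,"jaw": 38},
    {"offset": [0,0,0],"spin": 0,"jaw": 38},
    {"offset": [0,0,0],"spin": 0,"jaw": 38}
  ]
}}

```text
clock: 28.6
eef_pos: [622.8, -56.8, 105.7]
eef_rot: [3.141, 0.0, 1.597]
wrist_force: [-3.4, 0.5, 5.0]
finger_gap: 45.7
```

Contact. Releasing, lifting and backing off clear of everything.

Emit:
{"op": "drive_tool", "data": {
  "rows": [
    {"offset": [0,0,0],"spin": 0,"jaw": 52},
    {"offset": [0,0,0],"spin": 0,"jaw": 62},
    {"offset": [0,0,0],"spin": 0,"jaw": 70},
    {"offset": [0,0,0],"spin": 0,"jaw": 70},
    {"offset": [0,0,-12],"spin": 0,"jaw": 70},
    {"offset": [0,0,-35],"spin": 0,"jaw": 70},
    {"offset": [0,0,-40],"spin": 0,"jaw": 70},
    {"offset": [0,-10,-40],"spin": 0,"jaw": 70},
    {"offset": [0,-40,-20],"spin": 0,"jaw": 70},
    {"offset": [0,-40,0],"spin": 0,"jaw": 70},
    {"offset": [0,-40,0],"spin": 0,"jaw": 70},
    {"offset": [0,-40,0],"spin": 0,"jaw": 70},
    {"offset": [0,-20,0],"spin": 0,"jaw": 70},
    {"offset": [0,0,0],"spin": 0,"jaw": 70},
    {"offset": [0,0,0],"spin": 0,"jaw": 70}
  ]
}}

```text
clock: 30.1
eef_pos: [433.3, -61.8, 253.0]
eef_rot: [3.14, 0.0, 1.597]
wrist_force: [-0.7, 0.5, -0.5]
finger_gap: 69.8
```

```bash
python3 - <<'E'
from h import *
c=eyes.camera("top"); W=cloud(c); cv2.imwrite("pics/t5.png",cv2.resize(c["color"][30:330],None,fx=1.4,fy=1.4))
for n,b in dict(large=(595,680,165,235,14,35),yoke=(575,665,25,105,60,110),nut=(575,665,-95,-20,20,50),small=(615,690,-230,-160,11,30),tape=(360,520,-250,-90,35,60)).items():
    P=blob(W,*b); print(n,desc(P) if len(P)>10 else len(P))
s=manip.read_state(); print(s["clock"],s["eef_pos"],s["wrist_force"])
c=eyes.camera("side"); cv2.imwrite("pics/s5.png",cv2.resize(c["color"][80:330,200:480],None,fx=2.4,fy=2.4))
for t in("scanner","tape_roll"):print(t,[(d["uv"],world(c,d["uv"])) for d in finder.find_in("side",t)[:1]])
E
```

```text
large n453 rect c(638.3,197.6) 61.2x61.5 a69.0 circ(638.3,197.6) r31.9 z med 19.9 p98 24.5
yoke n272 rect c(623.8,64.8) 36.1x55.4 a89.0 circ(623.9,65.2) r32.8 z med 84.4 p98 93.2
nut n269 rect c(624.5,-55.3) 50.3x46.5 a88.8 circ(624.4,-55.3) r25.7 z med 31.4 p98 41.1
small n191 rect c(656.8,-192.8) 39.5x62.5 a12.4 circ(645.0,-195.1) r31.9 z med 15.7 p98 20.3
tape n407 rect c(417.5,-161.6) 72.9x98.0 a47.3 circ(425.6,-151.8) r50.2 z med 47.9 p98 53.1
30.15 [433.54377157 -61.80619828 252.6494826 ] [0.60628906 0.5777357  0.46659492]
scanner [([354.3, 333.8], array([ 599.81597593, -425.71809381,   45.17094534]))]
tape_roll [([250.6, 243.7], array([ 428.37635061, -116.4997711 ,    5.16142004]))]
```

View pics/s5.png

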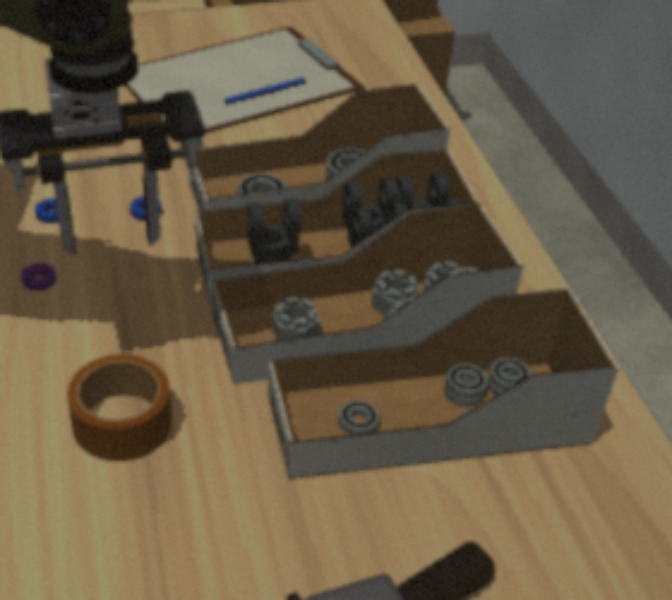

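View pics/t5.png

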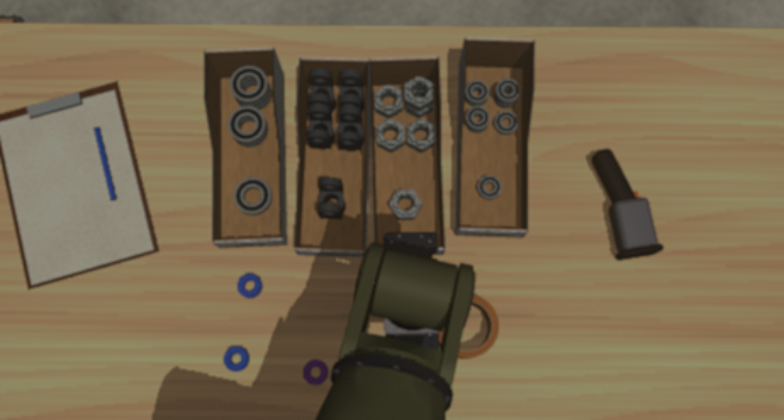

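Both views show all four parts flat or upright in their own bins: large (253,196), yoke (330,197), nut (405,204) and small (488,187) in the top view. The measured tops fit resting on the 4 mm floor, and the tape and scanner are unmoved.

```bash
python3 -c "
from cell import manip
print(manip.sign_off())"
```

```text
the job is handed in; nothing more can be done
None
```

All four parts are back in the bins of their own kind, and the job was handed in at about 30 s of the 104 s allowed. Each was lowered until the wrist force showed contact with the bin floor, then released. I left the blue and purple look-alikes alone.

- **Parts:** the last top and side views show each part on the clear floor, well ahead of the stock. Their top heights fit resting on the 4 mm bin floor:

| Part | Measured top height |
|---|---|
| Large bearing | about 20 mm |
| Small bearing | about 16 mm |
| Yoke | about 90 mm |
| Nut | about 37 mm |

- **Bystanders:** the tape roll and the scanner measure within about 5 mm of their starting positions. In the last top view the arm partly hid the tape, so its bounding-rectangle fit was off. Its fitted circle and the side view agreed with where it started.
- **One poor fit:** the last depth outline of the small bearing was stretched by stray points (39 × 62 mm). Its height and both pictures showed it lying flat.
- **Arm:** the gripper was clear of everything, with about zero wrist force.

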